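# Put the spare tiles away in the tile drawer

### The job

Put the two loose whole tiles away: pull open the drawer of the plywood unit, lay both tiles, glazed face up, on the pile of two like tiles inside, so that all four make one square pile with its edges flush and its long sides together, and push the drawer fully shut. Lay the tiles down rather than dropping them and do not slam the drawer. Leave the short broken offcut, the tub, the bottle and the nippers where they are.

Things in the scene. Friction and masses are not known exactly. Their poses are not given: they have to be found in the camera images.
- unit: low bench-top drawer unit of plywood, fixed to the table: carcass 280 deep (its x) x 270 wide (its y) x 100 mm high, with one drawer that fills its front. Origin on the table under the middle of the carcass's front edge; its x points into the unit (away from the robot, apart from a small yaw), z up. The drawer front, 16 mm thick, 266 mm wide and up to 95 mm high, stands ahead of that edge
- drawer (a joint): the drawer's travel in m: 0 fully shut, 0.2 fully out; it slides along the unit's -x, with about 1.5 N of friction, and stays where it is left
- drawer_handle (a point): middle of the drawer's straight steel handle bar: 10 mm thick, 110 mm long along the unit's y, 35 mm clear of the drawer front's face to the bar's centre line (30 mm free gap behind the bar), 75 mm above the table, 25 mm below the unit's top, with a post to the front at each end. It moves with the drawer; axes as the unit's
- drawer_floor (a point): point on the drawer's inner floor, 22 mm above the table, midway between the side walls and 80 mm behind the inner face of the drawer front; the floor is 232 (unit's x) x 210 mm (unit's y), the side and rear walls rise 46 mm above it and the front 73 mm. When the drawer is shut this point is 80 mm behind the carcass's front edge. It moves with the drawer; axes as the unit's
- pile_low: lower tile of the pile that lies in the drawer (out of sight until it is opened), its long side roughly across the drawer; it rides on the drawer floor by friction: white-glazed wall tile with a red clay body, 100 (its x) x 50 (its y) x 8 mm; origin at the centre of its underside, z up through the glazed face
- pile_top: second tile of the pile in the drawer, flush on the lower one: white-glazed wall tile with a red clay body, 100 (its x) x 50 (its y) x 8 mm; origin at the centre of its underside, z up through the glazed face
- tile_1: one of the two loose whole tiles, lying flat on the table, about 90 g: white-glazed wall tile with a red clay body, 100 (its x) x 50 (its y) x 8 mm; origin at the centre of its underside, z up through the glazed face
- tile_2: the other loose whole tile, lying flat on the table, about 90 g: white-glazed wall tile with a red clay body, 100 (its x) x 50 (its y) x 8 mm; origin at the centre of its underside, z up through the glazed face
- offcut: snapped piece of such a tile, about 53 x 50 x 8 mm with one end broken askew; stays where it is. Origin near the centre of its underside
- tub: open white plastic tub of mosaic pieces, 92 mm across the rim, 55 mm high; stays where it is. Origin at the centre of its underside
- bottle: closed white glue bottle, 54 mm across, 130 mm high; stays where it is. Origin at the centre of its underside
- nippers: wheeled tile nippers lying flat, about 200 mm long along their x (handles to -x), 65 mm wide, 22 mm high; stay where they are. Origin at the pivot, on the table
There are look-alikes about, which are no part of the job. What is shaped like the tile_1 but green or yellow is not meant. What is shaped like the tile_2 but black is not meant.

How it is judged:
On the way, in this order (a step that is already met when the one before it is completed fails the run):
1. the drawer is pulled open (value of joint drawer above 0.1 m), for 0.1 s.
2. both tiles lie released and square on the pile in the open drawer (value of joint drawer above 0.05 m and horizontal distance between each of tile_1, tile_2, pile_top and pile_low below 0.006 m and angle between the x axis of each of tile_1, tile_2, pile_top and the x axis of pile_low, either way round below 0.09 rad and angle between each of tile_1, tile_2, pile_top's own z axis and vertical below 0.06 rad and z of tile_1 in the frame of drawer_floor between 0.0135 and 0.0265 m and contact force between the fingers and tile_1 below 0.05 N and z of tile_2 in the frame of drawer_floor between 0.0135 and 0.0265 m and contact force between the fingers and tile_2 below 0.05 N and z of pile_top in the frame of drawer_floor between 0.006 and 0.01 m and z of pile_low in the frame of drawer_floor between -0.003 and 0.002 m and x of pile_low in the frame of drawer_floor between -0.06 and 0.13 m), for 0.2 s.
At the end, for the whole second after the job is handed in: The drawer is shut to within 6 mm; in it, all four tiles lie flat in one pile glazed face up, each within 6 mm (horizontally, centre to centre) and 5 degrees of the bottom tile, with long sides together, at rest and released (value of joint drawer below 0.006 m and horizontal distance between each of tile_1, tile_2, pile_top and pile_low below 0.006 m and angle between the x axis of each of tile_1, tile_2, pile_top and the x axis of pile_low, either way round below 0.09 rad and angle between each of tile_1, tile_2, pile_top's own z axis and vertical below 0.06 rad and z of tile_1 in the frame of drawer_floor between 0.0135 and 0.0265 m and contact force between the fingers and tile_1 below 0.05 N and z of tile_2 in the frame of drawer_floor between 0.0135 and 0.0265 m and contact force between the fingers and tile_2 below 0.05 N and z of pile_top in the frame of drawer_floor between 0.006 and 0.01 m and z of pile_low in the frame of drawer_floor between -0.003 and 0.002 m and x of pile_low in the frame of drawer_floor between -0.06 and 0.13 m and linear speed of each of tile_1, tile_2 below 0.02 m/s); the robot touches nothing.
It fails at once if a tile is dropped (falls or flies faster than 0.45 m/s out of the fingers) ((contact force between the fingers and tile_1 below 0.05 N and linear speed of tile_1 above 0.45 m/s) or (contact force between the fingers and tile_2 below 0.05 N and linear speed of tile_2 above 0.45 m/s)).
It fails at once if the drawer is slammed shut (faster than 0.5 m/s) (velocity of joint drawer below -0.5 m/s).
It fails at once if the offcut, tub, bottle or nippers are moved more than 20 mm (distance of any of offcut, tub, bottle, nippers from where it was at the start of the episode above 0.02 m).
It also fails if it takes over 72 s, if anything falls off the work surface, if the arm or the gripper's body presses on something with over 40 N, if the wrist force passes 120 N, or if a joint passes its speed limit or range.

### The arm

A 7-joint arm with a two-finger parallel gripper is mounted at the origin on the work surface. World frame = base frame: x ahead of the robot, y to its left, z up, the work surface at z = 0. Lengths are in m, angles in rad, forces in N, time in s.
With the tool pointing down it reaches from about 0.425 to 0.925 m from the base axis. Payload 6.8 kg.
Tool frame: the origin (TCP) lies at the very end of the fingers, on their centre line; the grasp point (between the pads) lies 19 mm behind it; z points along the fingers, y is the line along which they close (so a half turn about z gives the same grasp; the last joint's range is limited). The gripper opens to 88 mm and grips with 3 to 60 N. Pads are 20 mm wide; open, the fingers measure 115 mm over their backs; the gripper's body (75 mm by 178 mm) begins 61 mm behind the grasp point.
Start: joints at [1.212, 0.477, 0.022, 1.555, -0.011, 1.109, -0.083], TCP at [0.168, -0.654, 0.223] pointing down, gripper open.
Joint ranges: [-2.96, 2.96], [-0.34, 2.1], [-1.41, 1.46], [0.24, 2.44], [-1.37, 4.51], [0.17, 1.92], [-2.96, 2.96]. Speed limits (rad/s): [2.39, 2.39, 3.14, 3.14, 3.14, 3.14, 3.14].

### API

Orientations are given as a rotation vector (axis times angle).
In Python, from bench import bot gives the robot as it stands.
- The arm moves only by the tool drive_tool, never from a script. Its argument "targets" is one flat list of numbers, 7 for each row, row after row: the shift along the tool's x, y, z in mm, then the turn, a rotation vector about the tool's x, y, z in rad, then the opening, from 0 (shut) to 1 (fully open). A call has 1 to 8 rows; each row is the pose to reach, as a shift and turn from the pose commanded when the call began, along the tool's axes at that moment; what a row does not reach only later rows make up. A row lasts 1/8 s, in which the tool goes at most 62.5 mm and 10.7 degrees, less where a joint would pass 70% of its speed; a pose out of reach is approached as far as the arm can. A call with a gripper value outside its range is refused whole. The fingers move at their own pace and stop on an object; "force" is the grip in N (left out, the last holds). Time passes only in rows, so rows that repeat a pose let the fingers close. It gives the time, the measured TCP pose, the force, the opening and the grip force at its end, in the units of the state.
- bot.state(): the state, without advancing time (a new reading comes with each control period).
- bot.get_image(name): name is "scene" or "side" or "wrist"; returns (picture, depth): 420x560x3 uint8, blue, green, red; 420x560 float32, m along the optical axis (not along the pixel's ray), 0 where there is no reading.
- bot.camera_params(name): a dict with "K" (3x3 intrinsics, pixels), "R" (3x3) and "t" (3): a world point X has camera coordinates R X + t; the wrist camera has in their place "T_tool_cam" (4x4, takes a point from camera to tool coordinates, whose origin is the TCP and whose axes are the flange's). Camera axes: x right, y down, z forward; pixel columns grow to the right and rows downward; lengths in m; the calibration is good to about 2 mm. The wrist camera is an equidistant fisheye: a pixel r from the principal point sees the ray r / f radians off the axis. A picture is of the moment at which its call begins: read the wrist's pose just before it. camera_params takes no time and is no camera call.
- bot.hand_in(): hands the job in; it is judged then, once.
The state is a dict: "time_s": time; "joint_positions": joint angles; "joint_velocities": joint speeds; "tau": joint torques, N m; "position": TCP position; "ee_rot": TCP orientation; "force": force on the tool from outside, world axes, zero at the start; "torque": the same for the moment, N m; "gripper_width": opening from 0.0 (shut) to 1.0 (fully open); "grip_force": force on a finger pad.
Only numpy, scipy, OpenCV 4.12 (cv2) and the standard library are available. Lean on these libraries where they do the work, as an engineer would, in place of code of your own. Each camera call takes 0.05 s, during which the arm holds its last target. There are 200 camera calls.

## Working session

There is one attempt and no reset: what is moved stays moved. The work goes in short steps, Python scripts to look and compute and a tool call to move; the robot and the scene stay as the last step left them, time stands still between calls to the robot, and variables do not carry over. Pictures are saved under pics/ and viewed, at most 10 in all, crops included, and the job is handed in when it is done.

Besides the shell and the picture viewer there is one more tool, called as name(argument=value, ...) on one line, values as JSON. drive_tool: Moves the arm, as the interface text tells. Its arguments: {"type":"object","properties":{"targets":{"type":"array"},"force":{"type":"number"}},"required":["targets"]}

```bash
ls; mkdir -p pics; cat > h.py <<'E'
import numpy as np, cv2
from scipy.spatial.transform import Rotation as Ro
from bench import bot
def pts(name, depth):
    "world points per pixel from depth, fixed camera"
    c=bot.camera_params(name); K,R,t=[np.array(c[k]) for k in('K','R','t')]
    v,u=np.indices(depth.shape)
    p=np.stack([(u-K[0,2])/K[0,0]*depth,(v-K[1,2])/K[1,1]*depth,depth],-1)
    return (p-t)@R
def tool():
    s=bot.state(); return np.array(s['position']),Ro.from_rotvec(s['ee_rot']).as_matrix()
E
python3 - <<'E'
from h import *
s=bot.state(); print(s)
for n in('scene','side'):
    im,d=bot.get_image(n); np.savez(f'pics/{n}0.npz',im=im,d=d); cv2.imwrite(f'pics/{n}0.png',im)
    c=bot.camera_params(n); print(n,-np.array(c['R']).T@np.array(c['t']),np.array(c['K'])[0,0])
print(bot.camera_params('wrist'))
a=cv2.imread('pics/scene0.png');b=cv2.imread('pics/side0.png')
E
```

```text
pics
{'time_s': 0.0, 'joint_positions': array([ 1.21192342,  0.47777021,  0.02234851,  1.55637088, -0.01145899,
        1.10927044, -0.0831388 ]), 'joint_velocities': array([-1.63891223e-05, -1.35309364e-03, -1.20909322e-03, -8.57553599e-04,
        6.55574642e-04,  1.88487147e-03,  1.26986433e-03]), 'tau': array([-5.86549305e-06, -5.82858932e+01,  1.53485980e+00, -2.72616953e+01,
       -5.43014542e-02,  1.68854190e-02,  1.85936274e-04]), 'position': array([ 0.16733839, -0.65335925,  0.22173595]), 'ee_rot': array([-3.11529435e+00, -3.92666414e-01,  5.85960287e-04]), 'force': array([-0.00502936, -0.45838962,  0.74248219]), 'torque': array([0.02452916, 0.02189529, 0.02027189]), 'grip_force': 0.0, 'gripper_width': 0.9959908171994585}
scene [ 1.3453363  -0.7753903   1.14242374] 520.0012680218831
side [0.12742639 0.97946442 1.16140334] 495.1936528094004
{'K': array([[325.1922621 ,   0.        , 282.14077075],
       [  0.        , 325.1922621 , 207.84139227],
       [  0.        ,   0.        ,   1.        ]]), 'T_tool_cam': array([[ 1.33241440e-03, -9.55449091e-01, -2.95152942e-01,
         8.20722234e-02],
       [ 9.99998996e-01,  1.13047896e-03,  8.54804170e-04,
         1.33407929e-03],
       [-4.83057674e-04, -2.95153785e-01,  9.55449638e-01,
        -1.61912457e-01],
       [ 0.00000000e+00,  0.00000000e+00,  0.00000000e+00,
         1.00000000e+00]])}
```

View pics/scene0.png

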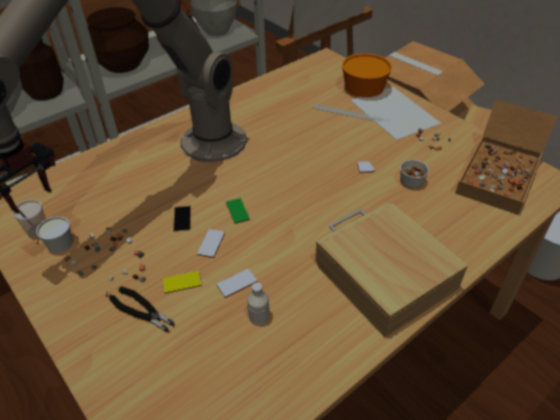

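View pics/side0.png

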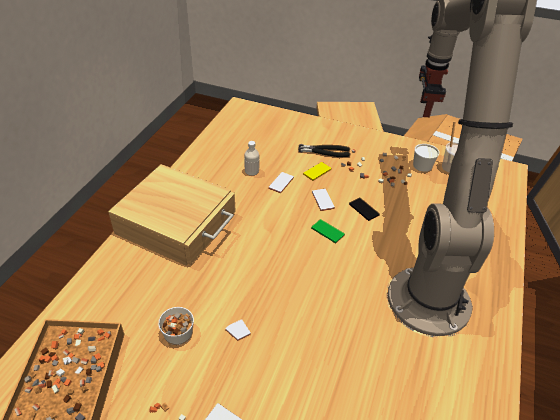

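The scene picture shows two white tiles at (210,243) and (237,283), the offcut at (366,167), and the unit at about (390,260) with its handle at (347,220). In the side view the tiles are at (322,199) and (281,182), and the handle is at (218,230).

```bash
cat >> h.py <<'E'
def ray(name,uv,z):
    c=bot.camera_params(name); K,R,t=[np.array(c[k]) for k in('K','R','t')]
    uv=np.atleast_2d(uv).astype(float); d=np.c_[(uv-K[:2,2])/K[[0,1],[0,1]],np.ones(len(uv))]@R
    o=-R.T@t; return o+d*((z-o[2])/d[:,2])[:,None]
E
python3 - <<'E'
from h import *
for n,seeds in(('scene',[(210,243),(237,283)]),('side',[(322,199),(281,182)])):
    z=np.load(f'pics/{n}0.npz'); im,d=z['im'],z['d']; P=pts(n,d)
    hsv=cv2.cvtColor(im,cv2.COLOR_BGR2HSV)
    m=((hsv[...,1]<70)&(hsv[...,2]>120)).astype('uint8')
    k,l,st,ce=cv2.connectedComponentsWithStats(m)
    for u,v in seeds:
        i=l[v,u]; 
        c=max(cv2.findContours((l==i).astype('uint8'),0,1)[0],key=cv2.contourArea)
        W=ray(n,c[:,0],.008)[:,:2]
        r=cv2.minAreaRect((W*1000).astype('float32')); print(n,i,st[i],'rect',r, 'z',np.median(P[l==i][:,2]))
    # unit top
    q=(abs(P[...,2]-.1)<.006)&(P[...,0]>.4)&(P[...,0]<1.1)&(abs(P[...,1])<.5)&(d>0)
    k,l,st,ce=cv2.connectedComponentsWithStats(q.astype('uint8')); i=1+np.argmax(st[1:,4])
    print('top',cv2.minAreaRect((P[l==i][:,:2]*1000).astype('float32')),np.median(P[l==i][:,2]))
    c=max(cv2.findContours((l==i).astype('uint8'),0,1)[0],key=cv2.contourArea)
    b=cv2.approxPolyDP(c,6,True)[:,0]; print(b.tolist(),ray(n,b,.1)[:,:2].round(4).tolist())
    g=(P[...,2]>.06)&(P[...,2]<.085)&(hsv[...,1]<60)&(d>0)&(P[...,0]>.4)&(P[...,0]<.9)&(P[...,1]>-.15)&(P[...,1]<.3)
    print('handle',g.sum(),P[g].mean(0) if g.any() else '',P[g].min(0),P[g].max(0))
E
```

```text
scene 33 [197 229  28  27 453] rect ((409.2435607910156, -290.496337890625), (52.25419235229492, 102.39966583251953), 35.621299743652344) z 0.009129282754399106
scene 37 [217 268  45  28 642] rect ((592.3970947265625, -321.7361755371094), (104.28292083740234, 82.72298431396484), 82.11051940917969) z 0.009678133909090714
top ((824.22216796875, 7.917755126953125), (275.3468322753906, 298.42510986328125), 84.43248748779297) 0.1014463206660162
[[387, 203], [317, 242], [390, 316], [467, 265]] [[0.6913, 0.1452], [0.6721, -0.1123], [0.9587, -0.1401], [0.9823, 0.1285]]
handle 115 [0.64499639 0.02194818 0.08002326] [ 0.63399539 -0.03484501  0.07389347] [0.66828331 0.08365932 0.08481745]
side 95 [312 189  23  21 285] rect ((409.7156982421875, -289.4136657714844), (52.15303421020508, 101.3257827758789), 35.778438568115234) z 0.007066496112066938
side 87 [269 172  25  20 255] rect ((576.1482543945312, -318.3284606933594), (101.94694519042969, 50.7142219543457), 82.15108489990234) z 0.006762725371671311
top ((821.9071655273438, 9.42376708984375), (275.7295837402344, 302.6781921386719), 84.07937622070312) 0.09890216741992913
[[108, 211], [187, 244], [234, 193], [161, 164]] [[0.9804, 0.1296], [0.6899, 0.1563], [0.6586, -0.0998], [0.9522, -0.1376]]
handle 159 [0.6494265  0.02980079 0.07751569] [ 0.62904132 -0.03760938  0.0665737 ] [0.68143514 0.09070867 0.0849477 ]
```

```bash
cat >> h.py <<'E'
def plan(xyz,clos):
    "shift(mm)+turn for tool down at xyz, closing line at world angle clos"
    p,R=tool(); best=None
    for a in(clos,clos+np.pi):
        y=np.array([np.cos(a),np.sin(a),0]); z=np.array([0,0,-1.]); T=np.c_[np.cross(y,z),y,z]
        w=Ro.from_matrix(R.T@T).as_rotvec()
        if best is None or np.linalg.norm(w)<np.linalg.norm(best): best=w
    print('shift',((np.array(xyz)-p)@R*1000).round(1),'turn',best.round(3),'|',p.round(4))
E
python3 - <<'E'
from h import *
plan((.641,.026,.16),-.098); plan((.641,.026,.16),-.098+np.pi)
p,R=tool();print(R.round(3)); print(bot.state()['joint_positions'])
E
```

```text
shift [ 627.4 -540.5   62.6] turn [-1.000e-03 -1.000e-03 -1.222e+00] | [ 0.1674 -0.6534  0.2218]
shift [ 627.4 -540.5   62.6] turn [-1.000e-03 -1.000e-03 -1.222e+00] | [ 0.1674 -0.6534  0.2218]
[[ 0.969  0.248 -0.   ]
 [ 0.248 -0.969  0.002]
 [-0.    -0.002 -1.   ]]
[ 1.21192076  0.47770614  0.02232608  1.55633347 -0.01149674  1.10926239
 -0.08309943]
```

drive_tool(targets=[627, -540, 63, 0, 0, -1.222, 0.4, 627, -540, 63, 0, 0, -1.222, 0.4, 627, -540, 63, 0, 0, -1.222, 0.4, 627, -540, 63, 0, 0, -1.222, 0.4, 627, -540, 63, 0, 0, -1.222, 0.4, 627, -540, 63, 0, 0, -1.222, 0.4, 627, -540, 63, 0, 0, -1.222, 0.4, 627, -540, 63, 0, 0, -1.222, 0.4], force=20)

```text
time_s: 1.1
position: [0.4533, -0.2434, 0.1845]
ee_rot: [2.327, 2.111, -0.0]
force: [1.1, -0.7, 0.4]
gripper_width: 0.397
grip_force: 0.0
```

```bash
python3 - <<'E'
from h import *
plan((.641,.026,.16),-.098); print(bot.state()['joint_positions'])
E
```

```text
shift [286.4 160.6  24.5] turn [-0.     0.     0.001] | [ 0.4533 -0.2434  0.1845]
[ 0.73152999  0.2894584  -0.42574711  1.9519052   0.14775598  0.93008232
  0.13537187]
```

drive_tool(targets=[286, 161, 20, 0, 0, 0, 0.4, 286, 161, 20, 0, 0, 0, 0.4, 286, 161, 20, 0, 0, 0, 0.4, 286, 161, 20, 0, 0, 0, 0.4, 286, 161, 20, 0, 0, 0, 0.4, 286, 161, 20, 0, 0, 0, 0.4, 286, 161, 20, 0, 0, 0, 0.4])

```text
time_s: 1.98
position: [0.6407, 0.0246, 0.164]
ee_rot: [-2.325, -2.111, 0.001]
force: [-0.5, -0.6, 0.4]
gripper_width: 0.401
grip_force: 0.0
```

```bash
cat >> h.py <<'E'
def wrist(png):
    p,R=tool(); im,d=bot.get_image('wrist'); c=bot.camera_params('wrist'); T=np.array(c['T_tool_cam']);K=np.array(c['K'])
    cv2.imwrite(png,im); np.savez(png[:-4]+'.npz',im=im,d=d,p=p,R=R); return im,d,p,R
def wray(uv,z,p,R,height=True):
    "wrist pixels -> world points at height z"
    c=bot.camera_params('wrist'); T=np.array(c['T_tool_cam']);K=np.array(c['K'])
    q=(np.atleast_2d(uv)-K[:2,2])/K[0,0]; r=np.linalg.norm(q,axis=1)+1e-12
    d=np.c_[q*(np.sin(r)/r)[:,None],np.cos(r)]@(R@T[:3,:3]).T
    o=p+R@T[:3,3]; return o+d*((z-o[2])/d[:,2])[:,None]
E
python3 - <<'E'
from h import *
plan((.641,.026,.06),-.098)
im,d,p,R=wrist('pics/w1.png')
E
```

```text
shift [  1.4   0.3 104. ] turn [-0.001  0.     0.002] | [0.6407 0.0246 0.164 ]
```

View pics/w1.png

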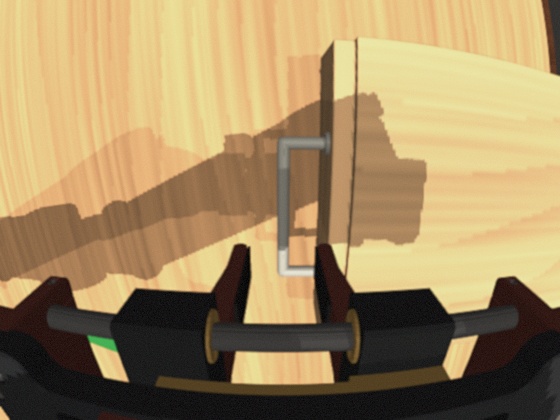

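The wrist view shows the bar from (284,143) to (284,270), with a finger on each side of it. The drawer front's top runs from u=333 to u=357.

```bash
python3 - <<'E'
from h import *
p,R=tool()
a=wray([(284,140),(284,271)],.075,p,R); print(a, a.mean(0)); 
v=a[0]-a[1]; print(np.linalg.norm(v), 'yaw',np.arctan2(-v[0],v[1]))
b=wray([(357,40),(348,270)],.098,p,R); v=b[0]-b[1]; print(b,'yaw',np.arctan2(-v[0],v[1]))
E
```

```text
[[ 0.6483842   0.07933156  0.075     ]
 [ 0.63765891 -0.03254018  0.075     ]] [0.64302155 0.02339569 0.075     ]
0.11238468063191233 yaw -0.09557915088201721
[[ 0.70625403  0.14922846  0.098     ]
 [ 0.68989799 -0.02499612  0.098     ]] yaw -0.0936046922062982
```

drive_tool(targets=[-1, 2.5, 10, 0, 0, 0.003, 0.34, -1, 2.5, 60, 0, 0, 0.003, 0.34, -1, 2.5, 106, 0, 0, 0.003, 0.34, -1, 2.5, 106, 0, 0, 0.003, 0.34, -1, 2.5, 106, 0, 0, 0.003, 0.05, -1, 2.5, 106, 0, 0, 0.003, 0.05, -1, 2.5, 106, 0, 0, 0.003, 0.05], force=25)

```text
time_s: 2.9
position: [0.6411, 0.0227, 0.0605]
ee_rot: [-2.329, -2.105, 0.006]
force: [-9.6, -0.8, 9.3]
gripper_width: 0.104
grip_force: 25.0
```

drive_tool(targets=[0, -15, 0, 0, 0, 0, 0.05, 0, -40, 0, 0, 0, 0, 0.05, 0, -70, 0, 0, 0, 0, 0.05, 0, -100, 0, 0, 0, 0, 0.05, 0, -130, 0, 0, 0, 0, 0.05, 0, -160, 0, 0, 0, 0, 0.05, 0, -178, 0, 0, 0, 0, 0.05, 0, -178, 0, 0, 0, 0, 0.05])

```text
time_s: 3.9
position: [0.466, 0.04, 0.0605]
ee_rot: [2.329, 2.105, 0.0]
force: [-2.6, -3.0, 5.4]
gripper_width: 0.106
grip_force: 25.0
```

drive_tool(targets=[0, 0, 0, 0, 0, 0, 0.34, 0, 0, 0, 0, 0, 0, 0.34, 0, 0, -50, 0, 0, 0, 0.34, 0, 40, -110, 0, 0, 0, 0.8, 0, 90, -160, 0, 0, 0, 0.8, 0, 90, -160, 0, 0, 0, 0.8, 0, 90, -160, 0, 0, 0, 0.8])

```text
time_s: 4.78
position: [0.5573, 0.0317, 0.2196]
ee_rot: [2.331, 2.105, 0.004]
force: [0.3, 0.6, -0.8]
gripper_width: 0.759
grip_force: 0.0
```

```bash
python3 - <<'E'
from h import *
plan((.41,-.29,.10),0)
im,d,p,R=wrist('pics/w2.png')
E
```

```text
shift [-335.1 -114.3  118.9] turn [ 0.002 -0.001 -0.102] | [0.5573 0.0317 0.2196]
```

View pics/w2.png

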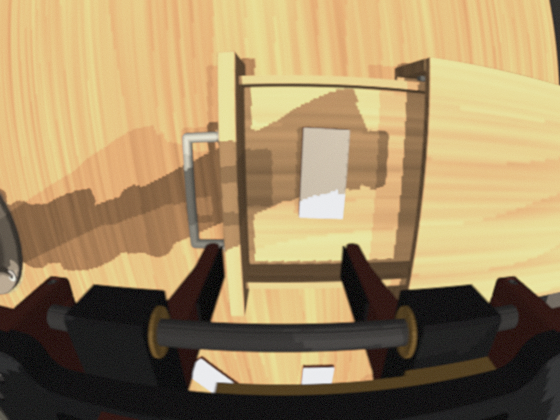

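The open drawer shows the pile with corners at about (303,127), (350,129), (344,219) and (299,217). Parts of the two loose tiles show at the bottom edge.

```bash
cat >> h.py <<'E'
def rect(im,p,R,z,uv,png=None,smax=60,vmin=90):
    hsv=cv2.cvtColor(im,cv2.COLOR_BGR2HSV)
    m=((hsv[...,1]<smax)&(hsv[...,2]>vmin)).astype('uint8')
    l=cv2.connectedComponents(m)[1]; i=l[uv[1],uv[0]]
    c=max(cv2.findContours((l==i).astype('uint8'),0,1)[0],key=cv2.contourArea)
    W=wray(c[:,0],z,p,R)[:,:2]*1000
    r=cv2.minAreaRect(W.astype('float32')); b=cv2.boxPoints(r); e=[b[1]-b[0],b[2]-b[1]]
    l=max(e,key=np.linalg.norm); a=np.arctan2(l[1],l[0])%np.pi
    print('center',np.round(r[0],1),'size',np.round(r[1],1),'long-axis angle',round(a,3),'short',round(a-np.pi/2,3), cv2.boundingRect(c),'n',len(c))
    return r[0],a
E
python3 - <<'E'
from h import *
z=np.load('pics/w2.npz'); rect(z['im'],z['p'],z['R'],.038,(325,175)) 
print(cv2.cvtColor(z['im'],cv2.COLOR_BGR2HSV)[175,[285,290,295,298,301,304,325]].tolist())
print(wray([(303,127),(350,129),(344,219),(299,217)],.038,z['p'],z['R']).round(4).tolist())
E
```

```text
center [605.2  38.8] size [100.3  50.7] long-axis angle 1.433 short -0.138 (299, 128, 51, 92) n 264
[[15, 119, 170], [16, 115, 171], [16, 117, 164], [15, 118, 136], [15, 46, 165], [17, 39, 203], [17, 40, 205]]
[[0.5872, 0.0919, 0.038], [0.6372, 0.0859, 0.038], [0.625, -0.0144, 0.038], [0.5742, -0.0067, 0.038]]
```

```bash
python3 - <<'E'
from h import *
z=np.load('pics/side0.npz'); P=pts('side',z['d'])[135:180,238:265].reshape(-1,3); q=P[(P[:,2]>.05)&(P[:,2]<.14)]
print(len(q),q.min(0),q.max(0),np.median(q,0))
z=np.load('pics/scene0.npz'); P=pts('scene',z['d'])[283:325,245:272].reshape(-1,3); q=P[(P[:,2]>.03)&(P[:,2]<.14)]
print(len(q),q.min(0),q.max(0),np.median(q,0))
plan((.576,-.318,.14),-.137)
E
```

```text
254 [ 0.67314117 -0.35688714  0.05012857] [ 0.72793725 -0.30731325  0.13140622] [ 0.69519407 -0.32755646  0.08643873]
622 [ 0.68158367 -0.36956996  0.03030181] [ 0.73266424 -0.31697833  0.13523043] [ 0.71615082 -0.3504122   0.08587459]
shift [-345.9   55.5   78.2] turn [-0.    -0.     0.036] | [0.5557 0.0317 0.2183]
```

drive_tool(targets=[-346, 55, 78, 0, 0, 0.036, 0.95, -346, 55, 78, 0, 0, 0.036, 0.95, -346, 55, 78, 0, 0, 0.036, 0.95, -346, 55, 78, 0, 0, 0.036, 0.95, -346, 55, 78, 0, 0, 0.036, 0.95, -346, 55, 78, 0, 0, 0.036, 0.95, -346, 55, 78, 0, 0, 0.036, 0.95, -346, 55, 78, 0, 0, 0.036, 0.95])

```text
time_s: 5.82
position: [0.575, -0.3163, 0.1396]
ee_rot: [-2.365, -2.064, -0.0]
force: [-0.0, 0.6, 0.6]
gripper_width: 0.949
grip_force: 0.0
```

```bash
python3 - <<'E'
from h import *
im,d,p,R=wrist('pics/w3.png')
uv=(280,225)
hsv=cv2.cvtColor(im,cv2.COLOR_BGR2HSV);print(hsv[225,200:360:10].tolist())
c,a=rect(im,p,R,.008,uv)
s=a-np.pi/2
plan((c[0]/1e3-.008*np.cos(s),c[1]/1e3-.008*np.sin(s),.003),s)
E
```

```text
[[17, 114, 225], [18, 112, 225], [21, 102, 227], [22, 102, 225], [19, 106, 226], [16, 121, 225], [17, 95, 222], [30, 3, 228], [36, 6, 229], [36, 6, 229], [120, 4, 231], [114, 5, 234], [19, 109, 226], [16, 120, 225], [18, 112, 227], [17, 115, 226]]
center [ 579.7 -322.2] size [99.8 50.3] long-axis angle 1.437 short -0.134 (260, 150, 55, 102) n 301
shift [ -6.1  -2.8 137.2] turn [-0.001 -0.002 -0.   ] | [ 0.5755 -0.3157  0.1402]
```

View pics/w3.png

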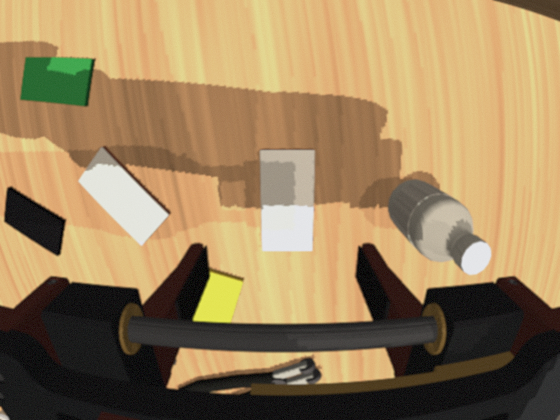

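The picture shows tile B from (260,150) to (315,252), between the fingers. The bottle is at right (440,230), clear of them.

drive_tool(targets=[-6, -3, 20, 0, 0, 0, 0.9, -6, -3, 75, 0, 0, 0, 0.9, -6, -3, 120, 0, 0, 0, 0.9, -6, -3, 137, 0, 0, 0, 0.9, -6, -3, 137, 0, 0, 0, 0.9, -6, -3, 137, 0, 0, 0, 0.45, -6, -3, 137, 0, 0, 0, 0.45, -6, -3, 137, 0, 0, 0, 0.45], force=20)

```text
time_s: 6.88
position: [0.5727, -0.324, 0.0044]
ee_rot: [2.367, 2.063, 0.001]
force: [3.1, -0.1, 0.1]
gripper_width: 0.599
grip_force: 0.5
```

drive_tool(targets=[0, 0, 2, 0, 0, 0, 0.45, 0, 0, 2, 0, 0, 0, 0.45, 0, 0, 2, 0, 0, 0, 0.45], force=20)

```text
time_s: 7.25
position: [0.5728, -0.3241, 0.0041]
ee_rot: [2.367, 2.063, 0.001]
force: [-3.7, 2.8, 15.0]
gripper_width: 0.563
grip_force: 20.0
```

drive_tool(targets=[0, 0, -2, 0, 0, 0, 0.62, 0, 0, -4, 0, 0, 0, 0.62, 0, 0, -5, 0, 0, 0, 0.62, 0, 0, -5, 0, 0, 0, 0.45, 0, 0, -5, 0, 0, 0, 0.45, 0, 0, -5, 0, 0, 0, 0.45, 0, 0, -5, 0, 0, 0, 0.45], force=25)

```text
time_s: 8.12
position: [0.5719, -0.3238, 0.0066]
ee_rot: [2.368, 2.064, 0.0]
force: [0.5, 0.2, -0.5]
gripper_width: 0.562
grip_force: 25.0
```

```bash
python3 - <<'E'
from h import *
s=bot.state();print(s['force'],s['gripper_width'],s['grip_force'])
plan((.605,.039,.17),-.138)
E
```

```text
[ 0.52337652  0.18959606 -0.54094541] 0.5615124230527573 24.99981790781021
shift [ 363.9  -16.7 -163.4] turn [ 0.    -0.     0.001] | [ 0.5719 -0.3238  0.0066]
```

drive_tool(targets=[0, 0, -30, 0, 0, 0, 0.45, 0, 0, -90, 0, 0, 0, 0.45, 30, 0, -150, 0, 0, 0, 0.45, 90, -3, -163, 0, 0, 0, 0.45, 150, -6, -163, 0, 0, 0, 0.45, 210, -9, -163, 0, 0, 0, 0.45, 270, -12, -163, 0, 0, 0, 0.45, 325, -16, -163, 0, 0, 0, 0.45])

```text
time_s: 9.12
position: [0.6, 0.0026, 0.1696]
ee_rot: [-2.367, -2.065, 0.0]
force: [1.0, -0.2, -1.0]
gripper_width: 0.562
grip_force: 25.0
```

drive_tool(targets=[30, -1, 0, 0, 0, 0, 0.45, 37, -1, 0, 0, 0, 0, 0.45, 37, -1, 0, 0, 0, 0, 0.45])

```text
time_s: 9.5
position: [0.6043, 0.036, 0.1694]
ee_rot: [2.369, 2.063, -0.002]
force: [0.3, -0.8, -1.1]
gripper_width: 0.559
grip_force: 25.0
```

```bash
python3 - <<'E'
from h import *
im,d,p,R=wrist('pics/w4.png')
plan((.6052-.0026*.134,.0388-.0026,.055),-.138)
E
```

```text
shift [  1.4   0.5 114.4] turn [-0.001  0.001 -0.001] | [0.6043 0.035  0.1694]
```

View pics/w4.png

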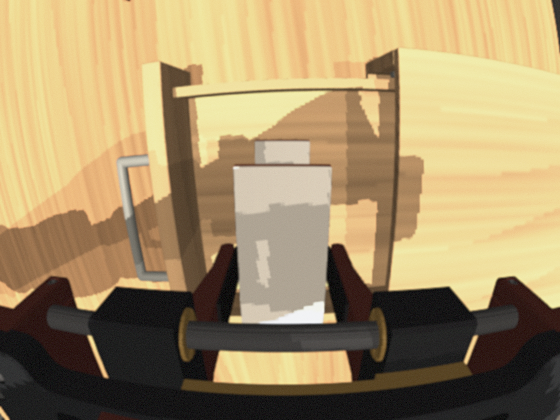

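The held tile hides most of the pile. Its far edge is at v≈166, u 234 to 331, and the pile's far edge is at v≈140, u 255 to 310.

```bash
python3 - <<'E'
from h import *
z=np.load('pics/w4.npz');p,R=z['p'],z['R']
h=wray([(234,167),(331,166)],.171,p,R); q=wray([(255,140.5),(310,141)],.038,p,R)
ax=np.array([np.sin(.138),np.cos(.138),0])
for n,e in(('held',h),('pile',q)):
    v=e[1]-e[0]; c=e.mean(0)-.05*ax; print(n,np.linalg.norm(v),'ang',np.arctan2(v[1],v[0]),'center',c, 'rel tool mm',(c-p)@R*1000)
E
```

```text
held 0.04875056393659294 ang -0.12578789675751534 center [0.60585146 0.03851133 0.171     ] rel tool mm [ 2.67246552  1.22058152 -1.62624574]
pile 0.04958127786072296 ang -0.1453409325451207 center [0.60615832 0.03863253 0.038     ] rel tool mm [  2.95927717   1.57910369 131.37337101]
```

drive_tool(targets=[0.8, 0.4, 30, 0, 0, 0, 0.45, 0.8, 0.4, 75, 0, 0, 0, 0.45, 0.8, 0.4, 105, 0, 0, 0, 0.45, 0.8, 0.4, 118, 0, 0, 0, 0.45, 0.8, 0.4, 123, 0, 0, 0, 0.45, 0.8, 0.4, 124.5, 0, 0, 0, 0.45, 0.8, 0.4, 124.5, 0, 0, 0, 0.45])

```text
time_s: 10.42
position: [0.6057, 0.0378, 0.0462]
ee_rot: [2.368, 2.063, 0.002]
force: [0.1, 0.5, 0.4]
gripper_width: 0.559
grip_force: 25.0
```

drive_tool(targets=[0, 0, 1, 0, 0, 0, 0.45, 0, 0, 1.5, 0, 0, 0, 0.45, 0, 0, 1.5, 0, 0, 0, 0.45])

```text
time_s: 10.8
position: [0.6054, 0.038, 0.0445]
ee_rot: [2.368, 2.064, 0.001]
force: [-1.6, -0.3, 6.4]
gripper_width: 0.56
grip_force: 25.0
```

drive_tool(targets=[0, 0, 0, 0, 0, 0, 0.75, 0, 0, 0, 0, 0, 0, 0.75, 0, 0, 0, 0, 0, 0, 0.75, 0, 0, -40, 0, 0, 0, 0.75, 0, 0, -100, 0, 0, 0, 0.75, 0, 0, -150, 0, 0, 0, 0.75, 0, 0, -150, 0, 0, 0, 0.75])

```text
time_s: 11.68
position: [0.6076, 0.0386, 0.1982]
ee_rot: [2.365, 2.061, 0.01]
force: [-0.2, 0.0, -0.3]
gripper_width: 0.749
grip_force: 0.0
```

```bash
python3 - <<'E'
from h import *
im,d,p,R=wrist('pics/w5.png')
o=wray([(280,200)],.046,p,R); print(o)
rect(im,p,R,.046,(283,200))
plan((.4095,-.290,.14),.62)
E
```

```text
[[0.60692796 0.03027471 0.046     ]]
center [606.6  40.5] size [100.3  50.7] long-axis angle 1.432 short -0.139 (253, 140, 51, 98) n 286
shift [-351.9 -150.    54.8] turn [ 0.004  0.001 -0.757] | [0.606  0.038  0.1956]
```

View pics/w5.png

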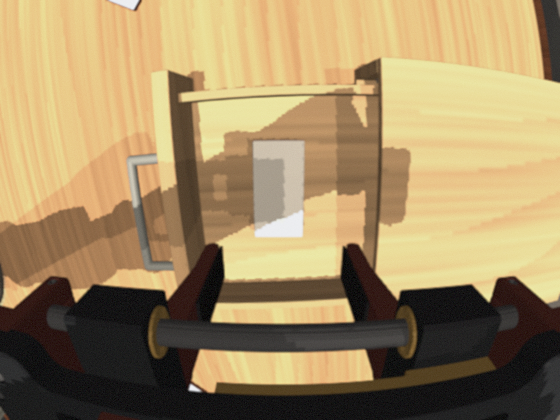

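Tile B lies flush on the pile, seen as one clean rectangle from (253,140) to (304,238). Next is tile A.

drive_tool(targets=[-352, -150, 25, 0, 0, -0.757, 0.9, -352, -150, 25, 0, 0, -0.757, 0.9, -352, -150, 25, 0, 0, -0.757, 0.9, -352, -150, 25, 0, 0, -0.757, 0.9, -352, -150, 50, 0, 0, -0.757, 0.9, -352, -150, 55, 0, 0, -0.757, 0.9, -352, -150, 55, 0, 0, -0.757, 0.9, -352, -150, 55, 0, 0, -0.757, 0.9])

```text
time_s: 12.72
position: [0.4058, -0.2912, 0.1368]
ee_rot: [-1.442, -2.787, -0.0]
force: [-0.5, 0.8, 0.4]
gripper_width: 0.902
grip_force: 0.0
```

```bash
cat >> h.py <<'E'
E
python3 - <<'E'
from h import *
im,d,p,R=wrist('pics/w6.png')
c,a=rect(im,p,R,.008,(281,225)); s=a-np.pi/2
plan((c[0]/1e3,c[1]/1e3,.007),s)
E
```

```text
center [ 412.6 -292.7] size [ 50.6 100. ] long-axis angle 2.196 short 0.625 (259, 150, 55, 103) n 304
shift [ -5.6   2.5 130.6] turn [-0.    -0.002 -0.006] | [ 0.4075 -0.2898  0.1376]
```

View pics/w6.png

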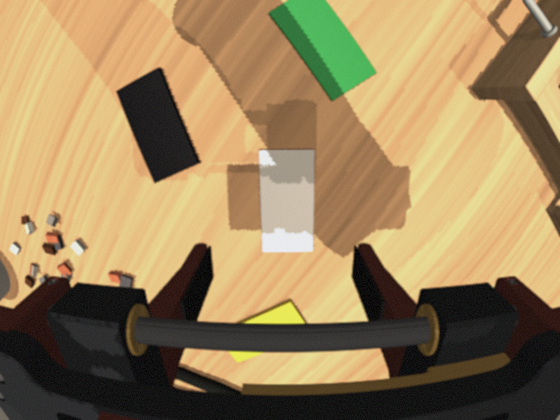

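Tile A is centred at (287,200) and the space around the finger landings is clear.

drive_tool(targets=[-5.5, 2.5, 20, 0, 0, -0.006, 0.75, -5.5, 2.5, 70, 0, 0, -0.006, 0.75, -5.5, 2.5, 115, 0, 0, -0.006, 0.75, -5.5, 2.5, 130, 0, 0, -0.006, 0.75, -5.5, 2.5, 130.5, 0, 0, -0.006, 0.75, -5.5, 2.5, 130.5, 0, 0, -0.006, 0.45, -5.5, 2.5, 130.5, 0, 0, -0.006, 0.45, -5.5, 2.5, 130.5, 0, 0, -0.006, 0.45], force=25)

```text
time_s: 13.78
position: [0.414, -0.2939, 0.0091]
ee_rot: [1.429, 2.796, -0.001]
force: [-0.0, -0.5, -0.7]
gripper_width: 0.463
grip_force: 0.0
```

```bash
python3 - <<'E'
from h import *
s=bot.state();print(s['force'],s['gripper_width'],s['grip_force'])
p,R=tool(); print('tile rel',(np.array([.4126,-.2927,.0])-p)@R*1000)
plan((.606,.039,.17),-.139)
E
```

```text
[-0.01981476 -0.54742835 -0.74233331] 0.4629862725208676 0.0
tile rel [ 1.74835054 -0.43892161  9.13862476]
shift [ 157.1  350.6 -161. ] turn [0.001 0.001 0.765] | [ 0.414  -0.2939  0.0091]
```

The fingers closed just above the tile, so I'll reopen, lower and regrip.

drive_tool(targets=[0, 0, -3, 0, 0, 0, 0.72, 0, 0, -3, 0, 0, 0, 0.72, 0, 0, 0, 0, 0, 0, 0.72, 0, 0, 3.5, 0, 0, 0, 0.72, 0, 0, 3.5, 0, 0, 0, 0.72, 0, 0, 3.5, 0, 0, 0, 0.45, 0, 0, 3.5, 0, 0, 0, 0.45, 0, 0, 3.5, 0, 0, 0, 0.45], force=25)

```text
time_s: 14.78
position: [0.4135, -0.2934, 0.0047]
ee_rot: [-1.43, -2.797, -0.0]
force: [-0.6, -0.0, -1.4]
gripper_width: 0.561
grip_force: 25.0
```

```bash
python3 - <<'E'
from h import *
s=bot.state();print(s['force'],s['gripper_width'],s['grip_force'])
plan((.606,.039,.17),-.139)
E
```

```text
[-0.59437918 -0.0087625  -1.43982866] 0.5612198019063138 24.99939054250717
shift [ 156.6  350.7 -165.3] turn [-0.    -0.     0.765] | [ 0.4135 -0.2934  0.0047]
```

drive_tool(targets=[0, 0, -30, 0, 0, 0, 0.45, 0, 0, -85, 0, 0, 0, 0.45, 0, 0, -140, 0, 0, 0, 0.45, 22, 50, -165, 0, 0, 0.12, 0.45, 45, 102, -165, 0, 0, 0.27, 0.45, 68, 154, -165, 0, 0, 0.42, 0.45, 91, 206, -165, 0, 0, 0.57, 0.45, 114, 258, -165, 0, 0, 0.7, 0.45])

```text
time_s: 15.78
position: [0.5563, -0.0484, 0.1697]
ee_rot: [2.307, 2.132, -0.001]
force: [0.8, -1.1, -0.2]
gripper_width: 0.563
grip_force: 25.0
```

```bash
python3 - <<'E'
from h import *
plan((.606,.038,.17),-.139)
E
```

```text
shift [90.  42.8 -0.4] turn [-0.    0.    0.06] | [ 0.5563 -0.0484  0.1697]
```

drive_tool(targets=[45, 21, 0, 0, 0, 0.06, 0.45, 90, 43, 0, 0, 0, 0.06, 0.45, 90, 43, 0, 0, 0, 0.06, 0.45, 90, 43, 0, 0, 0, 0.06, 0.45])

```text
time_s: 16.27
position: [0.6048, 0.0361, 0.1692]
ee_rot: [-2.365, -2.068, 0.002]
force: [0.4, -1.4, -1.6]
gripper_width: 0.569
grip_force: 25.0
```

```bash
python3 - <<'E'
from h import *
im,d,p,R=wrist('pics/w7.png')
plan((.606,.038,.0507),-.139)
E
```

```text
shift [  3.1   1.  118.6] turn [-0.001  0.001  0.004] | [0.6047 0.0352 0.1693]
```

View pics/w7.png

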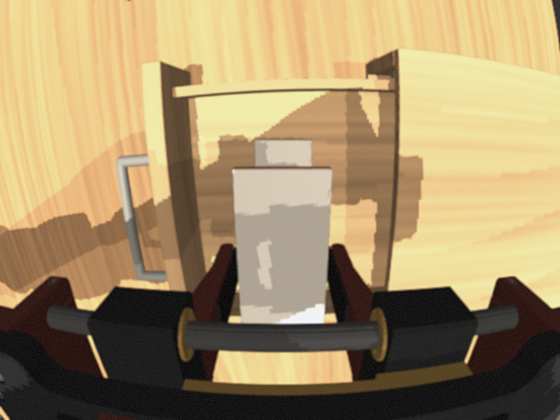

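The held tile's far edge is at v≈169, u 233 to 331. The pile's far edge is at v≈140, u 255 to 312.

```bash
python3 - <<'E'
from h import *
z=np.load('pics/w7.npz');p,R=z['p'],z['R']
h=wray([(233,169),(331,168.5)],.1726,p,R); q=wray([(255,140),(312,140.5)],.046,p,R)
ax=np.array([np.sin(.139),np.cos(.139),0])
for n,e in(('held',h),('pile',q)):
    v=e[1]-e[0]; c=e.mean(0)-.05*ax; print(n,np.linalg.norm(v),'ang',np.arctan2(v[1],v[0]),'center',c,'rel tool mm',(c-p)@R*1000)
E
```

```text
held 0.048783915947474346 ang -0.12756163427018755 center [0.60573775 0.03784503 0.1726    ] rel tool mm [ 1.84451188  0.73462137 -3.41415337]
pile 0.04994588271139539 ang -0.14097458920281242 center [0.60735297 0.03986984 0.046     ] rel tool mm [  4.18379162   2.20315946 123.18221296]
```

drive_tool(targets=[2.3, 1.2, 30, 0, 0, 0.004, 0.45, 2.3, 1.2, 75, 0, 0, 0.004, 0.45, 2.3, 1.2, 103, 0, 0, 0.004, 0.45, 2.3, 1.2, 113, 0, 0, 0.004, 0.45, 2.3, 1.2, 117, 0, 0, 0.004, 0.45, 2.3, 1.2, 119, 0, 0, 0.004, 0.45, 2.3, 1.2, 120, 0, 0, 0.004, 0.45, 2.3, 1.2, 120, 0, 0, 0.004, 0.45])

```text
time_s: 17.32
position: [0.6075, 0.0388, 0.0507]
ee_rot: [2.369, 2.062, 0.002]
force: [0.6, -1.2, 2.8]
gripper_width: 0.56
grip_force: 25.0
```

drive_tool(targets=[0, 0, 0, 0, 0, 0, 0.75, 0, 0, 0, 0, 0, 0, 0.75, 0, 0, 0, 0, 0, 0, 0.75, 0, 0, -40, 0, 0, 0, 0.75, 0, 0, -100, 0, 0, 0, 0.75, 0, 0, -145, 0, 0, 0, 0.75, 0, 0, -145, 0, 0, 0, 0.75])

```text
time_s: 18.2
position: [0.6092, 0.0396, 0.1988]
ee_rot: [2.366, 2.06, 0.009]
force: [-0.4, -0.5, -0.4]
gripper_width: 0.751
grip_force: 0.0
```

```bash
python3 - <<'E'
from h import *
im,d,p,R=wrist('pics/w8.png')
rect(im,p,R,.054,(283,200))
plan((.467,.039,.16),-.095)
E
```

```text
center [608.2  40.7] size [99.5 51.9] long-axis angle 1.431 short -0.14 (252, 142, 53, 99) n 293
shift [ -19.4 -139.5   35.8] turn [ 0.003 -0.    -0.043] | [0.6077 0.039  0.1963]
```

View pics/w8.png

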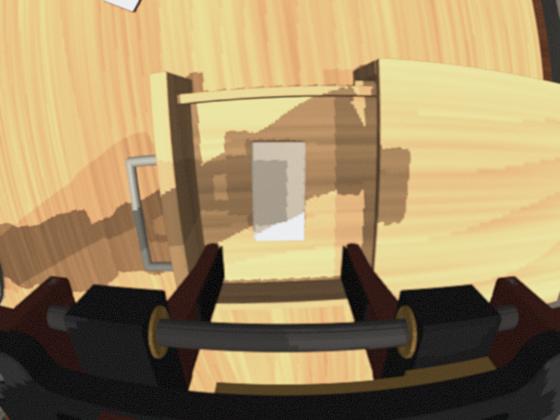

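All tiles look flush in one rectangle, (252,142) to (305,241). Now I'll grip the handle again.

drive_tool(targets=[-10, -60, 0, 0, 0, -0.02, 0.34, -19, -120, 20, 0, 0, -0.043, 0.34, -19, -140, 36, 0, 0, -0.043, 0.34, -19, -140, 36, 0, 0, -0.043, 0.34, -19, -140, 36, 0, 0, -0.043, 0.34], force=20)

```text
time_s: 18.88
position: [0.4668, 0.0394, 0.1588]
ee_rot: [-2.325, -2.113, -0.001]
force: [0.9, -0.0, 0.4]
gripper_width: 0.342
grip_force: 0.0
```

```bash
python3 - <<'E'
from h import *
plan((.466,.040,.0605),-.095)
im,d,p,R=wrist('pics/w9.png'); P=None
g=cv2.cvtColor(im,cv2.COLOR_BGR2HSV); m=((g[...,1]<60)&(g[...,2]>70)).astype('uint8'); m[245:]=0
k,l,st,ce=cv2.connectedComponentsWithStats(m)
for i in range(1,k):
    if st[i,4]>150: print(st[i],wray([(st[i,0]+5,(st[i,1]+st[i,3]/2))],.075,p,R).round(4))
E
```

```text
shift [ 0.5 -0.9 98.3] turn [ 0.    -0.001 -0.   ] | [0.4668 0.0394 0.1588]
[ 276  128   55  117 1829] [[0.4692 0.061  0.075 ]]
[ 395  133   71  109 5594] [[0.5655 0.0518 0.075 ]]
[  0 195  25  50 681] [[0.1702 0.0581 0.075 ]]
```

drive_tool(targets=[0, 0, 20, 0, 0, 0, 0.34, 0, 0, 65, 0, 0, 0, 0.34, 0, 0, 98, 0, 0, 0, 0.34, 0, 0, 98, 0, 0, 0, 0.34, 0, 0, 98, 0, 0, 0, 0.05, 0, 0, 98, 0, 0, 0, 0.05, 0, 0, 98, 0, 0, 0, 0.05], force=25)

```text
time_s: 19.8
position: [0.4667, 0.0394, 0.062]
ee_rot: [2.323, 2.112, 0.003]
force: [-1.2, 0.4, 6.0]
gripper_width: 0.105
grip_force: 25.0
```

drive_tool(targets=[0, 3, 0, 0, 0, 0, 0.05, 0, 10, 0, 0, 0, 0, 0.05, 0, 20, 0, 0, 0, 0, 0.05, 0, 32, 0, 0, 0, 0, 0.05, 0, 44, 0, 0, 0, 0, 0.05, 0, 56, 0, 0, 0, 0, 0.05, 0, 68, 0, 0, 0, 0, 0.05, 0, 80, 0, 0, 0, 0, 0.05])

```text
time_s: 20.8
position: [0.5461, 0.0316, 0.062]
ee_rot: [2.324, 2.112, 0.001]
force: [-2.1, -0.1, 7.9]
gripper_width: 0.104
grip_force: 25.0
```

drive_tool(targets=[0, 12, 0, 0, 0, 0, 0.05, 0, 24, 0, 0, 0, 0, 0.05, 0, 36, 0, 0, 0, 0, 0.05, 0, 48, 0, 0, 0, 0, 0.05, 0, 60, 0, 0, 0, 0, 0.05, 0, 71, 0, 0, 0, 0, 0.05, 0, 79, 0, 0, 0, 0, 0.05, 0, 84, 0, 0, 0, 0, 0.05])

```text
time_s: 21.8
position: [0.6297, 0.0233, 0.0621]
ee_rot: [2.324, 2.112, 0.001]
force: [-1.1, -1.2, 6.2]
gripper_width: 0.105
grip_force: 25.0
```

drive_tool(targets=[0, 4, 0, 0, 0, 0, 0.05, 0, 7, 0, 0, 0, 0, 0.05, 0, 9, 0, 0, 0, 0, 0.05, 0, 11, 0, 0, 0, 0, 0.05, 0, 12, 0, 0, 0, 0, 0.05, 0, 12, 0, 0, 0, 0, 0.05])

```text
time_s: 22.55
position: [0.6411, 0.0222, 0.0621]
ee_rot: [2.324, 2.112, 0.0]
force: [-2.5, -0.7, 6.6]
gripper_width: 0.103
grip_force: 25.0
```

drive_tool(targets=[0, 1, 0, 0, 0, 0, 0.05, 0, 2, 0, 0, 0, 0, 0.05, 0, 3, 0, 0, 0, 0, 0.05, 0, 3, 0, 0, 0, 0, 0.05])

```text
time_s: 23.05
position: [0.6411, 0.0222, 0.062]
ee_rot: [-2.323, -2.112, 0.007]
force: [-10.7, -0.2, 14.5]
gripper_width: 0.104
grip_force: 25.0
```

Fully shut, against its stop. I'll release slowly and retreat upward.

drive_tool(targets=[0, -2, 0, 0, 0, 0, 0.3, 0, -2, 0, 0, 0, 0, 0.34, 0, -2, 0, 0, 0, 0, 0.34, 0, -2, -30, 0, 0, 0, 0.34, 0, -2, -85, 0, 0, 0, 0.34, 0, -30, -140, 0, 0, 0, 0.34, 0, -30, -140, 0, 0, 0, 0.34, 0, -30, -140, 0, 0, 0, 0.34])

```text
time_s: 24.05
position: [0.6138, 0.0248, 0.2004]
ee_rot: [2.324, 2.113, -0.0]
force: [0.3, -0.4, -1.3]
gripper_width: 0.338
grip_force: 0.0
```

```bash
python3 - <<'E'
from h import *
im,d,p,R=wrist('pics/w10.png')
g=cv2.cvtColor(im,cv2.COLOR_BGR2HSV); m=((g[...,1]<60)&(g[...,2]>70)).astype('uint8'); m[245:]=0
k,l,st,ce=cv2.connectedComponentsWithStats(m)
for i in range(1,k):
    if st[i,4]>150: print(st[i],wray([(st[i,0]+5,(st[i,1]+st[i,3]/2))],.075,p,R).round(4))
print(bot.state()['force'])
E
```

```text
[ 306  127   49  118 1500] [[0.6424 0.0343 0.075 ]]
[ 0.32262511 -0.17438201 -0.14800738]
```

```bash
python3 -c "
from bench import bot
print(bot.hand_in())"
```

```text
the job is handed in; nothing more can be done
None
```

Both loose tiles are laid on the pile in the drawer, the drawer is pushed shut against its stop, and the job is handed in; the hand-in gave no verdict. In my last look before shutting, the pile was one flush rectangle, with the top tile about 2 to 3 mm off the original pile's centre (limit 6 mm).

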